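Open the sprung lid of the drill index

ROBOT

A 6-joint arm with a two-finger parallel gripper is mounted at the origin on a cart in front of the work surface, level with it; the furniture and walls round the work are solid. World frame = base frame: x ahead of the robot, y to its left, z up, the work surface at z = 0. Lengths are in m, angles in rad, forces in N, time in s.
With the tool pointing down it reaches from about 0.4 to 0.825 m from the base axis. Payload 7 kg.
Tool frame: the origin (TCP) lies midway between the tips of the shut fingers; the grasp point (between the pads) lies 19 mm behind it; z points along the fingers, y is the line along which they close (so a half turn about z gives the same grasp; the last joint's range is limited). The gripper opens to 88 mm and grips with 3 to 60 N. Pads are 19 mm wide; open, the fingers measure 130 mm over their backs; the gripper's body (78 mm by 193 mm) begins 47 mm behind the grasp point.
Start: joints at [1.456, 0.359, 0.012, 0, -1.224, -0.288], TCP at [0.265, 0.621, 0.227] pointing down, gripper open.
Joint ranges: [-3.07, 3.07], [-1.43, 2.12], [-1.02, 1.25], [-3.03, 1.67], [-3.05, -0], [-3.03, 3.03]. Speed limits (rad/s): [2.39, 2.39, 3.01, 3.14, 3.14, 3.14].

INTERFACE

Orientations are given as [roll, pitch, yaw] about the fixed x, y, z axes, in that order (R = Rz(yaw) Ry(pitch) Rx(roll)).
In Python, from station import get_state, grab_frame, calibration, job_done, boxes_of, regions_of, spot_point gives the robot as it stands. The module is installed in compiled form; this text tells all that it offers.
- The arm moves only by the tool arm_command, never from a script. Its argument "commands" is a list of rows, each an object of numbers: "tx", "ty", "tz": the shift along the tool's x, y, z each as a share of 25 cm, from -1 to 1; "twist": the turn about the tool's z as a share of 180 degrees, from -1 to 1. A call has exactly 8 rows; each row is the pose to reach, as a shift and turn from the pose commanded when the call began, along the tool's axes at that moment, turning the shorter way round; what a row does not reach only later rows make up. A row lasts 1/12 s, in which the tool goes at most 41.7 mm and 7.16 degrees, less where a joint would pass 70% of its speed; a pose out of reach is approached as far as the arm can. A call with a number of a shift or a turn outside -1 to 1 is refused whole. A call with a gripper value outside its range is refused whole. "claw" is the opening, from 0 (shut) to 1 (fully open), set as the call begins (left out, the last holds). The fingers move at their own pace and stop on an object; "grip_force" is the grip in N (left out, the last holds). Time passes only in rows, so rows that repeat a pose let the fingers close, or fill a call up. It gives the time, the measured TCP pose, the force, the opening and the grip force at its end, in the units of the state.
- get_state(): the state, without advancing time (a new reading comes with each control period).
- grab_frame(name): name is "scene" or "top" or "wrist"; returns the picture (400x640x3 uint8, red, green, blue); there is no depth.
- calibration(name): a dict with "camera_matrix" (3x3 intrinsics, pixels), "extrinsics" (4x4, takes a point from camera to world coordinates). Camera axes: x right, y down, z forward; pixel columns grow to the right and rows downward; lengths in m; the calibration is good to about 2 mm. A picture is of the moment at which its call begins: read the wrist's pose just before it. calibration takes no time and is no camera call; for the wrist camera it gives the pose at the moment of the call.
- job_done(): hands the job in; it is judged then, once.
Trained networks look in the newest picture that a camera, given by its name, has taken for a name from the list of things; names that differ only in an ending like _2 or _b are one class to them, and where a whole thing is asked for, a point or a joint stands for the part that bears it (a point fixed in the world has none). Each returns a list of dicts, best first, with "score" (0 to 1); they miss things now and then, are a little off and sometimes report something else, mostly with a low value. They report only what shows in the picture. A call takes as long as a camera call.
- boxes_of(query, camera): "rect" ([left, top, right, bottom] in pixels, round what is visible of it).
- regions_of(query, camera): "region" (400x640 bool, what is visible of it) and "rect" ([left, top, right, bottom] in pixels, round what is visible of it).
- spot_point(query, camera): "uv" ([column, row] in pixels: a listed point, or the origin of a listed thing).
The state is a dict: "t": time; "q": joint angles; "qd": joint speeds; "joint_efforts": joint torques, N m; "eef_pos": TCP position; "ee_rot": TCP orientation; "force": force on the tool from outside, world axes, zero at the start; "moment": the same for the moment, N m; "width": finger opening in m; "gripper_force": force on a finger pad.
Only numpy, scipy, OpenCV 4.12 (cv2) and the standard library are available. Lean on these libraries where they do the work, as an engineer would, in place of code of your own. Each camera call takes 0.05 s, during which the arm holds its last target. There are 200 camera calls.

TASK

Open the blue drill box on the bench so that the drills can be reached: press the orange release tab on its front down with the fingertips until the sprung lid pops up by itself, then push the lid over backwards with the outside of the fingers until it rests fully open on its hinge stop, and draw the hand clear. Only press and push, do not grasp or lift anything; the box must stay standing where it is and the things lying around it must stay where they are.

Things in the scene. Friction and masses are not known exactly. Their poses are not given: they have to be found in the camera images.
- index: Blue sheet-steel drill box, loose on rubber feet, 1.5 kg: 120 (x, depth) x 140 (y, width) x 46 mm, 60 high with the lid shut. Origin: centre of the underside; x points from the latch side (front) to the hinge side (rear), y to the left seen from the front, z up. The drills inside are fixed, below the 46 mm rim. Front clear above 20 mm, rear clear; bystanders from 10 mm off the front corners.
- index_lid (a joint): Lid hinge, rad: 0 shut, 1.83 open on its stop (15 deg past upright). Freed by the tab, the lid (shallow tray, 120 x 140 mm, walls 14 mm, 0.18 kg) is lifted by springs in about 0.5 s to about 0.56, and stays there. Beyond, push with 1 to 3 N at its front edge: let go before 1.35 it falls back, past 1.5 it falls open by itself. Damped hinge. Pushing past the stop shoves the box.
- lid_edge (a point): A place to push the lid: on its lower front edge, 120 mm from the hinge axis, 42 mm to the left (+y) of the box's middle, beside the hook; moves with the lid. Lid shut: 60 mm in front of the box's origin, 46 mm up. At lid angle a: 120*cos(a) mm in front of the hinge axis and 120*sin(a) mm above it.
- lid_hinge (a point): Point on the lid's hinge axis, 42 mm to the left (+y) of the box's middle. The axis runs along the box's y, 60 mm behind its origin, 46 mm up.
- index_tab (a joint): Release tab, rad: 0 at rest, 0.30 fully pressed; the lid comes free at about 0.17. Orange rocker on the box's front: its pad, 34 (out from the box) x 36 mm (wide), juts out 64 to 98 mm in front of the box's origin, top 41 mm above the bench. Press down at tab_pad, 2 to 6 N: 3 to 5 mm frees the lid, 5 to 7 mm is the end; it springs back. Its hook, up to 56 mm high, holds the lid.
- tab_pad (a point): Centre of the top of the orange pad, 28 mm in front of the lid's front face, where to press down; moves with the tab.
- tape_measure: Bystander: yellow tape measure, 62 x 75 x 37 mm, lies beside the box, near a front corner. Origin: centre of the underside.
- offcut_3: Bystander: reddish wood offcut, 40 x 110 x 16 mm, lies beside the box, near a front corner. Origin: centre of the underside.
- marker_black: Bystander: black felt marker, 17 x 125 x 16 mm, lies in front of the tab. Origin: centre of the underside.

How it is judged:
By the outcome, as a careful person would: the job done as asked, in the order asked, and still so for the second after the job is handed in, with the robot touching nothing.
It also fails if it takes over 38 s, if anything falls off the work surface, if the arm or the gripper's body presses on something with over 40 N, if the wrist force passes 120 N, or if a joint passes its speed limit or range.

## Working session

There is one attempt and no reset: what is moved stays moved. The work goes in short steps, Python scripts to look and compute and a tool call to move; the robot and the scene stay as the last step left them, time stands still between calls to the robot, and variables do not carry over. Pictures are saved under pics/ and viewed, at most 10 in all, crops included, and the job is handed in when it is done.

Besides the shell and the picture viewer there is one more tool, called after ">>>" by a JSON object that holds its "api" and its "payload". arm_command: Moves the arm, as the interface text tells. Shift numbers are shares of 25 cm and turn numbers shares of 180 degrees, none past 1 either way. Its arguments: {"type":"object","properties":{"commands":{"type":"array"},"claw":{"type":"number"},"grip_force":{"type":"number"}},"required":["commands"]}

```bash
mkdir -p pics; cat > h.py <<'E'
import numpy as np, cv2
from station import *
def ray(cam,uv,z,cal=None):
    c=cal or calibration(cam); K=np.array(c["camera_matrix"]); T=np.array(c["extrinsics"])
    d=T[:3,:3]@np.linalg.inv(K)@np.array([uv[0],uv[1],1.]); o=T[:3,3]
    return o+d*(z-o[2])/d[2]
def save(cam,n):
    f=grab_frame(cam); cv2.imwrite(f"pics/{n}.png",np.ascontiguousarray(f[:,:,::-1])); return f
E
python3 - <<'E'
from h import *
s=get_state(); print(s["t"],s["eef_pos"],s["ee_rot"],s["force"])
H={"tab_pad":.041,"lid_edge":.046,"lid_hinge":.046,"index":0,"tape_measure":0,"offcut_3":0,"marker_black":0}
for cam in ["top","scene"]:
    save(cam,cam+"0")
    for n,z in H.items():
        for r in spot_point(n,cam)[:2]: print(cam,n,round(r["score"],2),np.round(r["uv"],1),np.round(ray(cam,r["uv"],z),4))
print(get_state()["t"])
f=np.vstack([cv2.imread("pics/top0.png"),cv2.imread("pics/scene0.png")]); cv2.imwrite("pics/both.png",cv2.resize(f,(480,600)))
E
```

```text
0.0 [0.26444348 0.62051912 0.22563444] [ 3.13997291e+00 -1.52381215e-04 -4.02940027e-01] [-0.32003888 -0.48856275 -0.51875414]
top tab_pad 0.81 [308.5 244.9] [0.4047 0.2038 0.041 ]
top lid_edge 0.6 [291.1 235.3] [0.4214 0.2368 0.046 ]
top lid_hinge 0.55 [281.6 169.7] [0.5472 0.26   0.046 ]
top index 0.7 [309.9 202.6] [0.4924 0.2053 0.    ]
top index 0.54 [316.3 262.8] [0.3735 0.189  0.    ]
top tape_measure 0.58 [239.9 252.3] [0.39   0.3393 0.    ]
top offcut_3 0.84 [381.5 231.7] [0.4378 0.062  0.    ]
top marker_black 0.61 [314.1 261.1] [0.3767 0.1934 0.    ]
scene tab_pad 0.75 [284.2 222.2] [0.4026 0.1922 0.041 ]
scene lid_edge 0.87 [273.9 202.2] [0.4252 0.239  0.046 ]
scene lid_hinge 0.93 [306.  169.5] [0.5361 0.2501 0.046 ]
scene index 0.81 [311.2 205.9] [0.4953 0.2033 0.    ]
scene tape_measure 0.82 [230.4 203.6] [0.395  0.3389 0.    ]
scene offcut_3 0.77 [355.6 260.7] [0.4402 0.0512 0.    ]
scene marker_black 0.75 [276.1 249.2] [0.3673 0.1845 0.    ]
0.8
```

View pics/both.png

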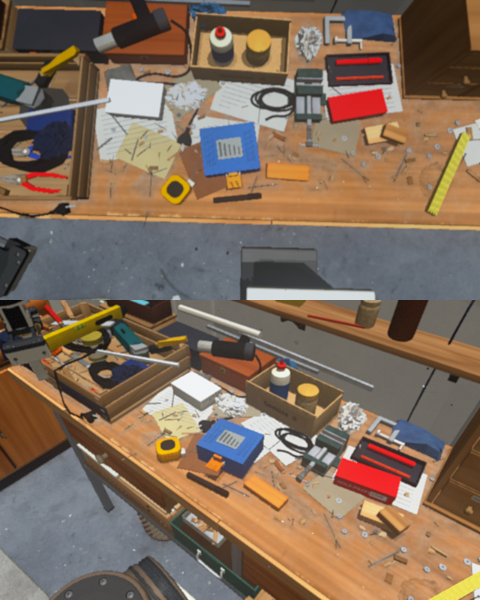

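The pictures show the blue box near (0.49, 0.205), turned about +8°, with the orange tab towards the robot. The tape measure is to its left, the offcut to its right and the marker in front. Next I'll hover above the tab and look closer.

```bash
cat >> h.py <<'E'
from scipy.spatial.transform import Rotation as Ro
def rel(p,yaw=None):
    s=get_state(); R=Ro.from_euler("xyz",s["ee_rot"]).as_matrix()
    d=R.T@(np.array(p)-s["eef_pos"])/.25
    tw=0 if yaw is None else -(np.degrees(yaw-s["ee_rot"][2]))/180
    print("rel",np.round(d,3),"twist",round(tw,3))
E
python3 -c "
from h import *
rel([.40,.203,.2],.14)"
```

```text
rel [1.154 1.326 0.106] twist -0.173
```

>>> {"api": "arm_command", "payload": {"commands": [{"tx": 0.07,"ty": 0.08,"tz": 0,"twist": -0.02},{"tx": 0.15,"ty": 0.17,"tz": 0,"twist": -0.05},{"tx": 0.24,"ty": 0.28,"tz": 0,"twist": -0.08},{"tx": 0.34,"ty": 0.39,"tz": 0,"twist": -0.11},{"tx": 0.44,"ty": 0.5,"tz": 0,"twist": -0.14},{"tx": 0.54,"ty": 0.62,"tz": 0,"twist": -0.173},{"tx": 0.65,"ty": 0.75,"tz": 0.02,"twist": -0.173},{"tx": 0.75,"ty": 0.86,"tz": 0.05,"twist": -0.173}], "claw": 0, "grip_force": 20}}

```text
t: 1.47
eef_pos: [0.3532, 0.348, 0.2149]
ee_rot: [-3.14, -0.001, 0.142]
force: [0.3, 0.9, -0.5]
width: 0.0397
gripper_force: 0.0
```

```bash
python3 -c "
from h import *
rel([.39,.203,.2],.14)"
```

```text
rel [0.064 0.595 0.059] twist 0.001
```

>>> {"api": "arm_command", "payload": {"commands": [{"tx": 0.02,"ty": 0.1},{"tx": 0.03,"ty": 0.2},{"tx": 0.04,"ty": 0.3},{"tx": 0.05,"ty": 0.4,"tz": 0.02},{"tx": 0.06,"ty": 0.48,"tz": 0.04},{"tx": 0.06,"ty": 0.54,"tz": 0.05},{"tx": 0.06,"ty": 0.56,"tz": 0.06},{"tx": 0.06,"ty": 0.56,"tz": 0.06}]}}

```text
invalid input
```

```bash
python3 - <<'E'
from h import *
s=get_state(); print(s["t"],s["eef_pos"],s["ee_rot"],s["force"],s["width"])
cal=calibration("wrist"); save("wrist","w0")
H={"tab_pad":.041,"lid_edge":.046,"lid_hinge":.046,"index":0,"tape_measure":0,"offcut_3":0,"marker_black":0}
for n,z in H.items():
    for r in spot_point(n,"wrist")[:2]: print(n,round(r["score"],2),np.round(r["uv"],1),np.round(ray("wrist",r["uv"],z,cal),4))
for q in ["index","index_lid","index_tab"]:
    for r in regions_of(q,"wrist")[:1]:
        m=r["region"].astype(np.uint8); c=max(cv2.findContours(m,0,2)[0],key=cv2.contourArea)
        b=cv2.boxPoints(cv2.minAreaRect(c)); print(q,r["rect"],b.round(0).tolist())
        z=.041 if q=="index_tab" else .06
        print([np.round(ray("wrist",p,z,cal)[:2],4).tolist() for p in b])
E
```

```text
1.4667 [0.35316127 0.34796874 0.21486037] [-3.13993142e+00 -1.24364484e-03  1.41844085e-01] [ 0.28845323  0.91207785 -0.547696  ] 0.039656121797363504
tab_pad 0.84 [458.7 152.7] [0.402  0.1944 0.041 ]
lid_edge 0.63 [423.6 126.8] [0.4239 0.2413 0.046 ]
index 0.83 [449.9  72.9] [0.4853 0.21   0.    ]
index 0.29 [564.7 132.8] [0.4395 0.0539 0.    ]
tape_measure 0.89 [325.1 138.9] [0.3914 0.34   0.    ]
tape_measure 0.53 [423.4 128.4] [0.4205 0.2246 0.    ]
offcut_3 0.94 [562.1 131.9] [0.4401 0.0575 0.    ]
marker_black 0.73 [445.  173.7] [0.3698 0.1837 0.    ]
index [388.8, 0.0, 561.8, 161.5] [[389.0, 0.0], [562.0, 0.0], [562.0, 160.0], [389.0, 160.0]]
[[0.5285, 0.3049], [0.5504, 0.151], [0.4116, 0.0949], [0.3862, 0.2737]]
index_lid [395.1, 0.0, 561.8, 128.2] [[397.0, 0.0], [562.0, 0.0], [562.0, 129.0], [397.0, 129.0]]
[[0.5295, 0.2977], [0.5504, 0.151], [0.4419, 0.1072], [0.4184, 0.2725]]
index_tab [437.3, 130.6, 477.6, 162.4] [[440.0, 161.0], [441.0, 128.0], [477.0, 129.0], [476.0, 162.0]]
[[0.3901, 0.2128], [0.4256, 0.2209], [0.4295, 0.1819], [0.3941, 0.1725]]
```

View pics/w0.png

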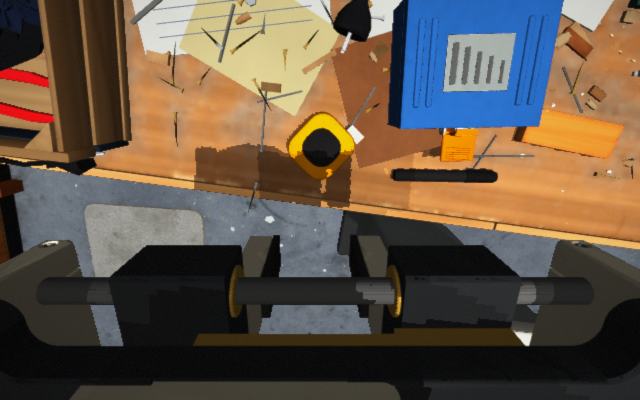

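The wrist picture shows the blue lid's front edge from (401,129) to (541,126), nearly square to the gripper. The orange tab is at (458,146), the marker below it at (445,175), and the tape and offcut are clear of it. The move was refused, probably because rows left out some fields, so I'll resend complete rows.

>>> {"api": "arm_command", "payload": {"commands": [{"tx": 0.02,"ty": 0.1,"tz": 0,"twist": 0},{"tx": 0.03,"ty": 0.2,"tz": 0,"twist": 0},{"tx": 0.04,"ty": 0.3,"tz": 0,"twist": 0},{"tx": 0.05,"ty": 0.4,"tz": 0.02,"twist": 0},{"tx": 0.06,"ty": 0.48,"tz": 0.04,"twist": 0},{"tx": 0.06,"ty": 0.54,"tz": 0.05,"twist": 0},{"tx": 0.06,"ty": 0.56,"tz": 0.06,"twist": 0},{"tx": 0.06,"ty": 0.56,"tz": 0.06,"twist": 0}]}}

```text
t: 2.68
eef_pos: [0.3872, 0.2125, 0.1987]
ee_rot: [3.141, 0.001, 0.14]
force: [-0.2, 0.6, -0.3]
width: 0.0004
gripper_force: 0.0
```

```bash
python3 - <<'E'
from h import *
s=get_state(); print(s["t"],s["eef_pos"],s["ee_rot"],s["force"],s["width"])
cal=calibration("wrist"); save("wrist","w1")
H={"tab_pad":.041,"lid_edge":.046,"lid_hinge":.046,"index":0}
for n,z in H.items():
    for r in spot_point(n,"wrist")[:2]: print(n,round(r["score"],2),np.round(r["uv"],1),np.round(ray("wrist",r["uv"],z,cal),4))
for q in ["index_lid","index_tab"]:
    for r in regions_of(q,"wrist")[:1]:
        m=r["region"].astype(np.uint8); c=max(cv2.findContours(m,0,2)[0],key=cv2.contourArea)
        b=cv2.boxPoints(cv2.minAreaRect(c)); print(q,r["rect"],b.round(0).tolist())
        z=.041 if q=="index_tab" else .06
        print([np.round(ray("wrist",p,z,cal)[:2],4).tolist() for p in b])
E
```

```text
2.6833 [0.38717437 0.21246591 0.19867743] [3.14121573e+00 5.46425877e-04 1.39747621e-01] [-0.20482977  0.59957422 -0.31315614] 0.0004155611803860483
tab_pad 0.95 [332.5 166.8] [0.4039 0.1948 0.041 ]
lid_edge 0.62 [290.5 142.3] [0.4241 0.2416 0.046 ]
lid_hinge 0.81 [280.3   7.8] [0.542  0.2644 0.046 ]
lid_hinge 0.68 [291.4 139.9] [0.4266 0.2409 0.046 ]
index 0.86 [326.3  81.7] [0.4889 0.2127 0.    ]
index_lid [249.6, 0.0, 416.1, 144.5] [[250.0, 0.0], [412.0, 0.0], [412.0, 145.0], [250.0, 145.0]]
[[0.5409, 0.2887], [0.56, 0.1521], [0.4399, 0.1231], [0.4181, 0.2795]]
index_tab [310.7, 146.2, 345.9, 176.9] [[314.0, 145.0], [347.0, 145.0], [347.0, 176.0], [314.0, 176.0]]
[[0.424, 0.2174], [0.4287, 0.1835], [0.3961, 0.1778], [0.3913, 0.2128]]
```

View pics/w1.png

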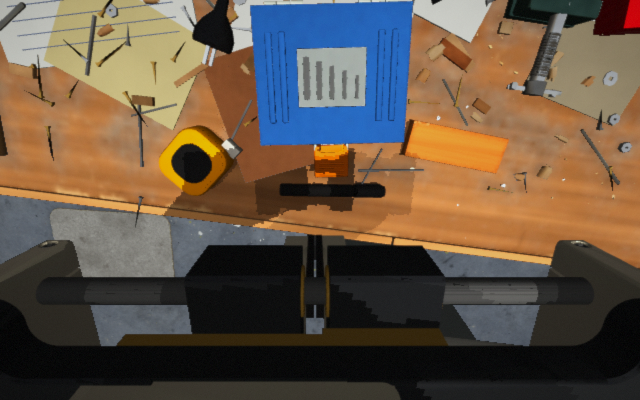

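```bash
cat >> h.py <<'E'
O=np.array([.490,.2115]); YAW=.185
ux=np.array([np.cos(YAW),np.sin(YAW)]); uy=np.array([-np.sin(YAW),np.cos(YAW)])
def bw(x,y,z): return [*(O+x*ux+y*uy),z]
E
python3 -c "
from h import *
print(bw(-.088,0,.055)); rel(bw(-.088,0,.050),.185); rel(bw(-.088,0,.034))"
```

```text
[np.float64(0.40350160994453965), np.float64(0.19531270504953235), 0.055]
rel [0.054 0.083 0.596] twist -0.014
rel [0.054 0.083 0.66 ] twist 0
```

>>> {"api": "arm_command", "payload": {"commands": [{"tx": 0.03,"ty": 0.04,"tz": 0.08,"twist": -0.007},{"tx": 0.054,"ty": 0.083,"tz": 0.18,"twist": -0.014},{"tx": 0.054,"ty": 0.083,"tz": 0.3,"twist": -0.014},{"tx": 0.054,"ty": 0.083,"tz": 0.42,"twist": -0.014},{"tx": 0.054,"ty": 0.083,"tz": 0.51,"twist": -0.014},{"tx": 0.054,"ty": 0.083,"tz": 0.57,"twist": -0.014},{"tx": 0.054,"ty": 0.083,"tz": 0.59,"twist": -0.014},{"tx": 0.054,"ty": 0.083,"tz": 0.596,"twist": -0.014}]}}

```text
t: 3.7
eef_pos: [0.4032, 0.1943, 0.0492]
ee_rot: [3.14, 0.002, 0.185]
force: [0.1, -0.5, -0.3]
width: 0.0007
gripper_force: 0.0
```

```bash
python3 - <<'E'
from h import *
s=get_state(); print(s["eef_pos"],s["ee_rot"],s["force"]); rel(bw(-.088,0,.035),.185)
w=save("wrist","w2"); sc=save("scene","s2")
a=cv2.imread("pics/w2.png")[:, :]; b=cv2.resize(cv2.imread("pics/s2.png")[120:320,180:420],(480,400))
cv2.imwrite("pics/c2.png",cv2.resize(np.hstack([a,b]),(800,286)))
E
```

```text
[0.40319128 0.19426333 0.04916279] [3.13995894e+00 1.81707176e-03 1.85086226e-01] [ 0.11112036 -0.49312031 -0.28790852]
rel [ 0.002 -0.004  0.057] twist 0.0
```

View pics/c2.png

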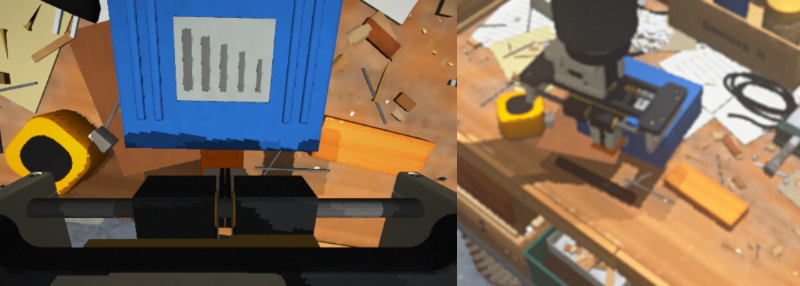

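The fingertips stand over the orange tab (about 222,160) and the box is square to the hand. I'll press a little further out, slowly.

>>> {"api": "arm_command", "payload": {"commands": [{"tx": -0.01,"ty": -0.004,"tz": 0.015,"twist": 0},{"tx": -0.01,"ty": -0.004,"tz": 0.03,"twist": 0},{"tx": -0.01,"ty": -0.004,"tz": 0.036,"twist": 0},{"tx": -0.01,"ty": -0.004,"tz": 0.042,"twist": 0},{"tx": -0.01,"ty": -0.004,"tz": 0.047,"twist": 0},{"tx": -0.01,"ty": -0.004,"tz": 0.052,"twist": 0},{"tx": -0.01,"ty": -0.004,"tz": 0.052,"twist": 0},{"tx": -0.01,"ty": -0.004,"tz": 0.052,"twist": 0}]}}

```text
t: 4.47
eef_pos: [0.4006, 0.1949, 0.037]
ee_rot: [3.142, 0.001, 0.185]
force: [-5.1, 0.3, 3.8]
width: 0.0002
gripper_force: 2.6
```

```bash
python3 - <<'E'
from h import *
s=get_state(); print(s["t"],s["eef_pos"],s["force"])
save("wrist","w3"); save("scene","s3")
a=cv2.imread("pics/w3.png"); b=cv2.resize(cv2.imread("pics/s3.png")[120:320,180:420],(480,400))
cv2.imwrite("pics/c3.png",cv2.resize(np.hstack([a,b]),(800,286)))
E
```

```text
4.4667 [0.40062111 0.19492966 0.0370032 ] [-5.07843267  0.33884615  3.75888704]
```

View pics/c3.png

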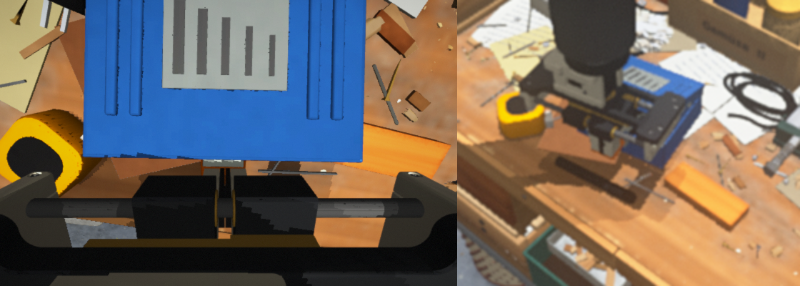

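The lid has sprung up: in the wrist view it is closer and its front edge is at row 158. A light 5 N contact remains, so I'll back off outwards and up.

>>> {"api": "arm_command", "payload": {"commands": [{"tx": -0.02,"ty": 0,"tz": -0.02,"twist": 0},{"tx": -0.05,"ty": 0,"tz": -0.05,"twist": 0},{"tx": -0.09,"ty": 0,"tz": -0.09,"twist": 0},{"tx": -0.13,"ty": 0,"tz": -0.14,"twist": 0},{"tx": -0.15,"ty": 0,"tz": -0.2,"twist": 0},{"tx": -0.15,"ty": -0.05,"tz": -0.24,"twist": 0},{"tx": -0.15,"ty": -0.1,"tz": -0.26,"twist": 0},{"tx": -0.15,"ty": -0.15,"tz": -0.26,"twist": 0}]}}

```text
t: 5.23
eef_pos: [0.3574, 0.2265, 0.1037]
ee_rot: [-3.139, -0.003, 0.185]
force: [-0.4, 0.1, 0.1]
width: 0.0002
gripper_force: 0.0
```

```bash
python3 - <<'E'
from h import *
s=get_state(); print(s["t"],s["eef_pos"],s["ee_rot"],s["force"])
cal=calibration("wrist"); save("wrist","w4")
for n,z in [("lid_edge",.110),("lid_hinge",.046),("tab_pad",.041)]:
    for cam in ["wrist","scene"]:
        if cam=="scene" and n=="lid_edge": save("scene","s4")
        if cam=="scene" : c=None
        else: c=cal
        for r in spot_point(n,cam)[:1]:
            p=ray(cam,r["uv"],z,c); d=p[:2]-O; print(n,cam,round(r["score"],2),np.round(r["uv"],1),"box frame",np.round([d@ux,d@uy],4))
        
a=cv2.imread("pics/w4.png"); b=cv2.resize(cv2.imread("pics/s4.png")[120:320,180:420],(480,400))
cv2.imwrite("pics/c4.png",cv2.resize(np.hstack([a,b]),(800,286)))
rel(bw(-.064,.042,.098)); 
E
```

```text
5.2333 [0.35743807 0.22651559 0.10373753] [-3.13906492e+00 -2.70662057e-03  1.84745732e-01] [-0.38713213  0.13647061  0.05736124]
lid_edge wrist 0.94 [308.3  88.5] box frame [-0.0404  0.0415]
lid_edge scene 0.79 [275.8 174.2] box frame [-0.0449  0.0377]
lid_hinge scene 0.65 [305.6 169.1] box frame [0.0531 0.0308]
tab_pad wrist 0.77 [364.  162.8] box frame [-0.0898  0.0021]
tab_pad scene 0.59 [283.9 222.1] box frame [-0.0895 -0.0022]
rel [ 0.257 -0.019  0.014] twist 0
```

View pics/c4.png

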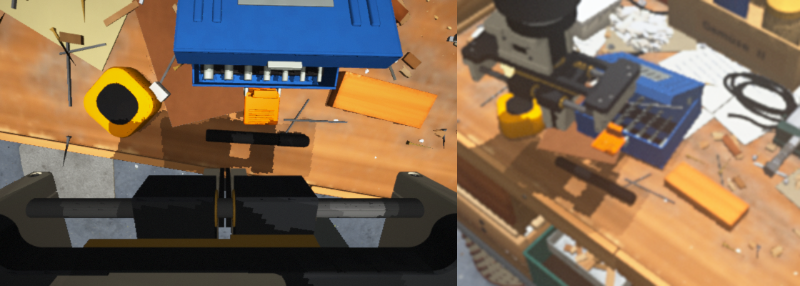

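The lid stands at its sprung angle with its front edge at row ~60. The tab has sprung back, and the box, tape, offcut and marker are where they were. I'll work out the pushing arc.

```bash
python3 - <<'E'
import numpy as np
for a in np.arange(.56,1.70,.07):
    x=.06-.12*np.cos(a)-.0095; z=.046+.12*np.sin(a)-.012
    print(round(a,2),round(x,4),round(z,4),"tx",round((x+.064)/.25+.257,3),"tz",round(.014-(z-.098)/.25,3))
E
```

```text
0.56 -0.0512 0.0977 tx 0.308 tz 0.015
0.63 -0.0465 0.1047 tx 0.327 tz -0.013
0.7 -0.0413 0.1113 tx 0.348 tz -0.039
0.77 -0.0356 0.1175 tx 0.37 tz -0.064
0.84 -0.0296 0.1234 tx 0.395 tz -0.087
0.91 -0.0231 0.1287 tx 0.42 tz -0.109
0.98 -0.0163 0.1337 tx 0.448 tz -0.129
1.05 -0.0092 0.1381 tx 0.476 tz -0.146
1.12 -0.0018 0.142 tx 0.506 tz -0.162
1.19 0.0059 0.1454 tx 0.537 tz -0.176
1.26 0.0138 0.1483 tx 0.568 tz -0.187
1.33 0.0219 0.1505 tx 0.601 tz -0.196
1.4 0.0301 0.1523 tx 0.633 tz -0.203
1.47 0.0384 0.1534 tx 0.667 tz -0.208
1.54 0.0468 0.1539 tx 0.7 tz -0.21
1.61 0.0552 0.1539 tx 0.734 tz -0.21
1.68 0.0636 0.1533 tx 0.767 tz -0.207
```

First move: to the edge, with a light start to the push (to about 0.63 rad).

>>> {"api": "arm_command", "payload": {"commands": [{"tx": 0.05,"ty": -0.01,"tz": 0.01,"twist": 0},{"tx": 0.12,"ty": -0.02,"tz": 0.015,"twist": 0},{"tx": 0.19,"ty": -0.02,"tz": 0.015,"twist": 0},{"tx": 0.25,"ty": -0.02,"tz": 0.015,"twist": 0},{"tx": 0.29,"ty": -0.02,"tz": 0.015,"twist": 0},{"tx": 0.31,"ty": -0.02,"tz": 0.015,"twist": 0},{"tx": 0.327,"ty": -0.02,"tz": -0.013,"twist": 0},{"tx": 0.348,"ty": -0.02,"tz": -0.039,"twist": 0}]}}

```text
t: 6.3
eef_pos: [0.4411, 0.2449, 0.1114]
ee_rot: [3.14, 0.002, 0.184]
force: [-0.7, -0.7, -0.3]
width: 0.0006
gripper_force: 0.6
```

>>> {"api": "arm_command", "payload": {"commands": [{"tx": 0.022,"ty": 0,"tz": -0.025,"twist": 0},{"tx": 0.047,"ty": 0,"tz": -0.048,"twist": 0},{"tx": 0.072,"ty": 0,"tz": -0.07,"twist": 0},{"tx": 0.1,"ty": 0,"tz": -0.09,"twist": 0},{"tx": 0.128,"ty": 0,"tz": -0.107,"twist": 0},{"tx": 0.142,"ty": 0,"tz": -0.115,"twist": 0},{"tx": 0.158,"ty": 0,"tz": -0.123,"twist": 0},{"tx": 0.158,"ty": 0,"tz": -0.123,"twist": 0}]}}

```text
t: 6.97
eef_pos: [0.4816, 0.2536, 0.1428]
ee_rot: [-3.141, -0.001, 0.184]
force: [-0.2, 0.5, 1.6]
width: 0.0004
gripper_force: 0.1
```

```bash
python3 - <<'E'
from h import *
s=get_state(); d=s["eef_pos"][:2]-O; print(s["t"],d@ux,d@uy,s["eef_pos"],s["force"])
save("scene","s5"); a=cv2.imread("pics/s5.png")[100:320,160:440]
save("wrist","w5"); b=cv2.imread("pics/w5.png")
cv2.imwrite("pics/c5.png",np.hstack([cv2.resize(a,(400,314)),cv2.resize(b,(400,314))]))
E
```

```text
6.9667 -0.0005478587938848277 0.04290235333769996 [0.48156975 0.2535695  0.14284374] [-0.22442685  0.52977163  1.61560857]
```

View pics/c5.png

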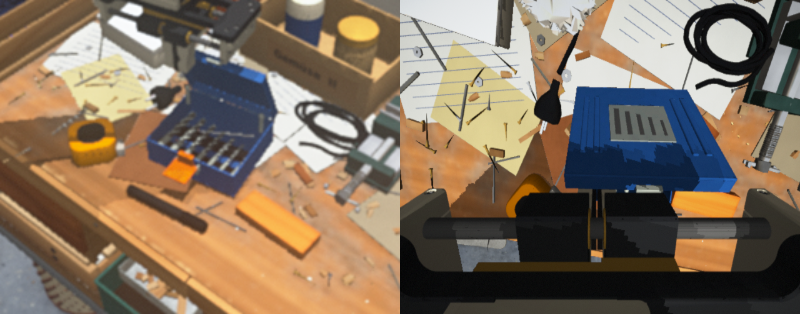

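The lid is now steep and riding on the fingers, and the box and bystanders are unmoved. I'll continue the arc past 1.5.

>>> {"api": "arm_command", "payload": {"commands": [{"tx": 0.03,"ty": 0,"tz": -0.014,"twist": 0},{"tx": 0.062,"ty": 0,"tz": -0.025,"twist": 0},{"tx": 0.095,"ty": 0,"tz": -0.034,"twist": 0},{"tx": 0.127,"ty": 0,"tz": -0.041,"twist": 0},{"tx": 0.161,"ty": 0,"tz": -0.046,"twist": 0},{"tx": 0.194,"ty": 0,"tz": -0.048,"twist": 0},{"tx": 0.228,"ty": 0,"tz": -0.048,"twist": 0},{"tx": 0.25,"ty": 0,"tz": -0.046,"twist": 0}]}}

```text
t: 7.73
eef_pos: [0.5433, 0.2649, 0.1539]
ee_rot: [3.142, -0.0, 0.184]
force: [0.1, 0.5, 0.2]
width: 0.0002
gripper_force: 0.0
```

>>> {"api": "arm_command", "payload": {"commands": [{"tx": 0.01,"ty": 0,"tz": 0,"twist": 0},{"tx": 0.02,"ty": 0,"tz": 0,"twist": 0},{"tx": 0.02,"ty": 0,"tz": 0,"twist": 0},{"tx": 0.02,"ty": 0,"tz": 0,"twist": 0},{"tx": 0.02,"ty": 0,"tz": 0,"twist": 0},{"tx": 0.02,"ty": 0,"tz": 0,"twist": 0},{"tx": 0.02,"ty": 0,"tz": 0,"twist": 0},{"tx": 0.02,"ty": 0,"tz": 0,"twist": 0}]}}

```text
t: 8.4
eef_pos: [0.5468, 0.2656, 0.1542]
ee_rot: [-3.141, -0.0, 0.185]
force: [0.1, -0.1, 0.4]
width: 0.0006
gripper_force: 0.0
```

```bash
python3 - <<'E'
from h import *
s=get_state(); d=s["eef_pos"][:2]-O; print(s["t"],d@ux,d@uy,s["eef_pos"],s["force"])
save("scene","s6"); a=cv2.imread("pics/s6.png")[100:320,160:440]
for q,z in [("lid_edge",.162),("lid_hinge",.046),("tab_pad",.041)]:
    for r in spot_point(q,"scene")[:1]:
        p=ray("scene",r["uv"],z)[:2]-O; print(q,r["score"],np.round([p@ux,p@uy],4))
save("wrist","w6"); b=cv2.imread("pics/w6.png")
cv2.imwrite("pics/c6.png",np.hstack([cv2.resize(a,(400,314)),cv2.resize(b,(400,314))]))
E
```

```text
8.4 0.06581627987183862 0.042700044542754924 [0.54683868 0.2655781  0.15421698] [ 0.09724007 -0.12304363  0.4027461 ]
lid_edge 0.96 [0.0891 0.0377]
lid_hinge 0.78 [0.0582 0.0344]
tab_pad 0.69 [-0.0929 -0.0063]
```

View pics/c6.png

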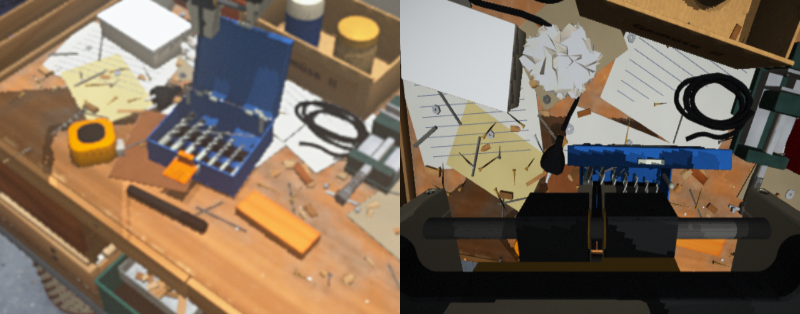

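The lid leans back past upright on its stop: its edge is measured 89 mm behind the box centre, against 91 expected, and nothing touches the hand. I'll draw the hand back and up.

>>> {"api": "arm_command", "payload": {"commands": [{"tx": -0.03,"ty": 0,"tz": -0.01,"twist": 0},{"tx": -0.1,"ty": 0,"tz": -0.05,"twist": 0},{"tx": -0.2,"ty": 0,"tz": -0.12,"twist": 0},{"tx": -0.3,"ty": 0,"tz": -0.2,"twist": 0},{"tx": -0.4,"ty": 0,"tz": -0.28,"twist": 0},{"tx": -0.45,"ty": 0,"tz": -0.34,"twist": 0},{"tx": -0.48,"ty": 0,"tz": -0.36,"twist": 0},{"tx": -0.48,"ty": 0,"tz": -0.36,"twist": 0}]}}

```text
t: 9.32
eef_pos: [0.4283, 0.2437, 0.246]
ee_rot: [-3.139, -0.003, 0.186]
force: [-0.5, 0.4, -0.0]
width: 0.0005
gripper_force: 0.0
```

```bash
python3 - <<'E'
from h import *
s=get_state(); print(s["t"],s["eef_pos"],s["force"])
save("scene","s7"); a=cv2.imread("pics/s7.png")[80:320,140:460]
for q,z in [("lid_edge",.162),("index",0),("tape_measure",0),("offcut_3",0),("marker_black",0)]:
    for r in spot_point(q,"scene")[:1]: print(q,round(r["score"],2),np.round(ray("scene",r["uv"],z),4))
cv2.imwrite("pics/c7.png",cv2.resize(a,(640,480)))
E
```

```text
9.3167 [0.42826215 0.2437322  0.24595768] [-0.53062858  0.36790229 -0.00997686]
lid_edge 0.77 [0.5795 0.2661 0.162 ]
index 0.67 [0.4865 0.2009 0.    ]
tape_measure 0.72 [0.3875 0.3325 0.    ]
offcut_3 0.69 [0.4348 0.0503 0.    ]
marker_black 0.98 [0.3717 0.1888 0.    ]
```

View pics/c7.png

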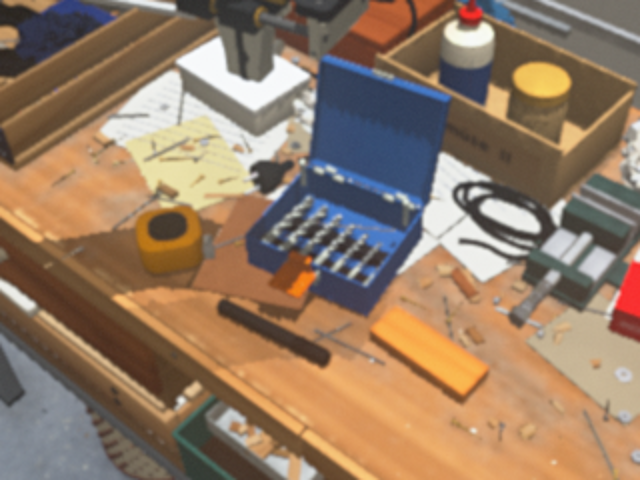

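The box stands open in the centre with its lid back on the stop and the drills exposed. The hand is clear, and the tape, offcut and marker are where they were.

```bash
python3 -c "
from station import job_done
print(job_done())"
```

```text
the job is handed in; nothing more can be done
None
```

The drill box is open: the tab was pressed, the lid popped up by itself and was pushed back onto its hinge stop, the hand is clear, nothing visibly moved, and the job was handed in after about 10 of the 38 seconds; the only contact noted besides the push was about 5 N as the lid popped.

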